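# Stand a round-bottomed clay bottle in the ring on the banding wheel

### The job

Get the plain red-clay bottle ready for banding: take it from the crate and set it upright, mouth up, in the clay ring on the banding wheel. Its bottom is round, so do not drop it in: lower it until it rests in the ring, only then let go, and leave it standing straight. Leave the white-topped bottle, the spare ring, the jar and the brush where they are.

Things in the scene. Friction and masses are not known exactly. Their poses are not given: they have to be found in the camera images.
- bottle: The bottle to move: plain orange-red clay all over, about 180 g. Ball-shaped body of radius 35 mm, straight neck of radius 12 mm ending in a plain rim 96 mm from the ball's centre; 131 mm tall overall. Origin: centre of the ball. z axis: along the neck towards the mouth. Being round, it stays in the ring at whatever lean it is let go.
- bottle_neck (a point): Point on the bottle's neck axis 68 mm from the ball's centre: a good grip, neck 24 mm across. At the start the ball lies on the floor of an end cell of the crate and the neck rests on the crate's front wall 41 mm from the ball's centre, sloping up about 40 degrees from level, mouth outward; beyond 50 mm the neck is free all round.
- crate: Open plywood crate, fixed, 94 (x) by 266 (y) by 60 mm high, walls and floor 8 mm; two dividers 52 mm high make three cells 78 mm square in a row along y, centres at y = -86, 0 and +86 mm. Origin: centre of its underside. The necks lie over its front, the -x side. The middle cell is empty; which end cell holds which bottle varies.
- white_bottle: A bottle of the same shape and size, with its shoulder and neck already coated white and its lower half red, leaning in the other end cell. Not to be disturbed. Origin and axes as for the plain bottle.
- wheel: Banding wheel, fixed to the bench: grey painted foot of radius 68 mm carrying an aluminium turntable of radius 100 mm, its top 70 mm above the bench. Origin: centre of the underside of the foot. The turntable spins freely about the vertical with slight friction.
- ring_mouth (a point): Centre of the mouth, level with the top rim, of the pale clay ring stuck with three dark clay lugs to the middle of the turntable: outer radius 40 mm, inner radius 28 mm, 34 mm tall, its rim 104 mm above the bench. A bottle resting in the ring has the centre of its ball 21 mm above this point.
- spare_ring: A loose clay ring, outer radius 38 mm, inner radius 27 mm, 28 mm tall, on the bench. Not to be disturbed. Origin: centre of its underside.
- slip_jar: A closed off-white jar with a white lid, radius 32 mm, 75 mm tall, on the bench. Not to be disturbed. Origin: centre of its underside.
- brush: A brush 190 mm long lying on the bench between the robot and the work. Not to be disturbed. Its length lies along its x axis.
There are look-alikes about, which are no part of the job. Of the things that look like the bottle, the larger one is meant. What is shaped like the wheel but green is not meant.

How it is judged:
On the way:
1. the bottle's round bottom rests in the ring on the wheel while the gripper still holds it (horizontal distance between bottle and ring_mouth below 0.008 m and z of bottle in the frame of ring_mouth below 0.027 m and contact force between the fingers and bottle above 0.5 N and contact force between bottle and wheel above 0.2 N), for 0.1 s.
At the end, for the whole second after the job is handed in: The plain bottle rests in the ring on the wheel (ball centre within 6 mm of the ring's axis and 16 to 25 mm above its rim), mouth up with its neck within 0.2 rad (11 degrees) of vertical, at rest; the white-topped bottle, spare ring, jar and brush are within 25 mm of where they started (horizontal distance between bottle and ring_mouth below 0.006 m and z of bottle in the frame of ring_mouth between 0.016 and 0.025 m and angle between bottle's own z axis and vertical below 0.2 rad and linear speed of bottle below 0.02 m/s and angular speed of bottle below 0.2 rad/s and distance of each of white_bottle, spare_ring, slip_jar, brush from where it was at the start of the episode below 0.025 m); the robot touches nothing.
It fails at once if the white-topped bottle is moved more than 25 mm (distance of white_bottle from where it was at the start of the episode above 0.025 m).
It fails at once if the spare ring is moved more than 25 mm (distance of spare_ring from where it was at the start of the episode above 0.025 m).
It fails at once if the jar is moved more than 25 mm (distance of slip_jar from where it was at the start of the episode above 0.025 m).
It fails at once if the brush is moved more than 25 mm (distance of brush from where it was at the start of the episode above 0.025 m).
It also fails if it takes over 42 s, if anything falls off the work surface, if the arm or the gripper's body presses on something with over 40 N, if the wrist force passes 120 N, or if a joint passes its speed limit or range.

### The arm

A 7-joint arm with a two-finger parallel gripper is mounted at the origin on the work surface. World frame = base frame: x ahead of the robot, y to its left, z up, the work surface at z = 0. Lengths are in m, angles in rad, forces in N, time in s.
With the tool pointing down it reaches from about 0.425 to 0.875 m from the base axis. Payload 8.4 kg.
Tool frame: the origin (TCP) lies at the centre of the arm's flange, where the gripper is bolted on; the fingertips stand 173 mm ahead of it and the grasp point (between the pads) lies 155 mm ahead of it (manip.grip_point_offset is the distance from the TCP to the grasp point, in m); z points along the fingers, y is the line along which they close (so a half turn about z gives the same grasp; the last joint's range is limited). The gripper opens to 85 mm and grips with 20 to 120 N. Pads are 22 mm wide; open, the fingers measure 114 mm over their backs; the gripper's body (76 mm by 85 mm) begins 54 mm behind the grasp point. The pads swing forward as they close: fully open they stand 13 mm farther back than shut.
Start: joints at [1.073, 0.333, 0.04, 1.465, -0.013, 1.343, -0.059], TCP at [0.252, -0.599, 0.405] pointing down, gripper open.
Joint ranges: [-2.58, 2.58], [-0.38, 2.09], [-1.3, 1.39], [0.25, 2.4], [-1.5, 4.64], [0.08, 2.09], [-2.65, 2.65]. Speed limits (rad/s): [2.22, 2.22, 2.79, 2.79, 3.14, 3.14, 3.14].

### API

Orientations are given as [roll, pitch, yaw] about the fixed x, y, z axes, in that order (R = Rz(yaw) Ry(pitch) Rx(roll)).
In Python, from cell import manip, snapshot, calibration gives the robot as it stands.
- The arm moves only by the tool arm_command, never from a script. Its argument "series" is text: rows parted by semicolons, each of 7 numbers parted by spaces: the shift along the tool's x, y, z in cm, then the turn, a rotation vector about the tool's x, y, z in rad, then the opening, from -1 (shut) to 1 (fully open). In form: tx ty tz ax ay az claw; .... A call has 1 to 8 rows; each row shifts and turns the commanded pose from where the row before left it, along the tool's axes as they then stand; what a row does not reach is not made up. A row lasts 1/8 s, in which the tool goes at most 62.5 mm and 10.7 degrees, less where a joint would pass 70% of its speed; a pose out of reach is approached as far as the arm can. A call with a gripper value outside its range is refused whole. The fingers move at their own pace and stop on an object; the grip force is fixed at half the most. Time passes only in rows, so rows that do not move let the fingers close. It gives the time, the measured TCP pose, the force, the opening and the grip force at its end, in the units of the state.
- manip.read_state(): the state, without advancing time (a new reading comes with each control period).
- snapshot(name): name is "side" or "top" or "wrist"; returns (picture, depth): 480x640x3 uint8, red, green, blue; 480x640 float32, m along the optical axis (not along the pixel's ray), 0 where there is no reading.
- calibration(name): a dict with "fx", "fy", "cx", "cy" (pixels), "dist" ([k1, k2, p1, p2, k3] as OpenCV has them; the pictures are not rectified), "T" (4x4, takes a point from camera to world coordinates); the wrist camera has in their place "T_tool_cam" (4x4, takes a point from camera to tool coordinates, whose origin is the TCP and whose axes are the flange's). Camera axes: x right, y down, z forward; pixel columns grow to the right and rows downward; lengths in m; the calibration is good to about 2 mm. A picture is of the moment at which its call begins: read the wrist's pose just before it. calibration takes no time and is no camera call.
- manip.close_job(): hands the job in; it is judged then, once.
The state is a dict: "time": time; "joint_pos": joint angles; "joint_vel": joint speeds; "effort": joint torques, N m; "tool_pos": TCP position; "orientation": TCP orientation; "contact_force": force on the tool from outside, world axes, zero at the start; "wrist_torque": the same for the moment, N m; "width": finger opening in m; "finger_force": force on a finger pad.
Only numpy, scipy, OpenCV 4.12 (cv2) and the standard library are available. Lean on these libraries where they do the work, as an engineer would, in place of code of your own. Each camera call takes 0.05 s, during which the arm holds its last target. There are 200 camera calls.

## Working session

There is one attempt and no reset: what is moved stays moved. The work goes in short steps, Python scripts to look and compute and a tool call to move; the robot and the scene stay as the last step left them, time stands still between calls to the robot, and variables do not carry over. Pictures are saved under pics/ and viewed, at most 10 in all, crops included, and the job is handed in when it is done.

Besides the shell and the picture viewer there is one more tool, called by a JSON object that holds its "api" and its "payload", one argument or row to a line. arm_command: Moves the arm, as the interface text tells. Its arguments: {"type":"object","properties":{"series":{"type":"string"}},"required":["series"]}

```bash
mkdir -p pics; cat > h.py <<'E'
import numpy as np, cv2
from scipy.spatial.transform import Rotation as Ro
from cell import manip, snapshot, calibration
def pose():
    s=manip.read_state(); T=np.eye(4); T[:3,:3]=Ro.from_euler('xyz',s['orientation']).as_matrix(); T[:3,3]=s['tool_pos']; return T
def grab(n):
    P=pose(); im,d=snapshot(n); c=calibration(n)
    T=c['T'] if 'T' in c else P@np.array(c['T_tool_cam'])
    return im,d,c,np.array(T)
def rays(c,uv):
    K=np.array([[c['fx'],0,c['cx']],[0,c['fy'],c['cy']],[0,0,1]])
    return cv2.undistortPoints(np.array(uv,float).reshape(-1,1,2),K,np.array(c['dist'])).reshape(-1,2)
def cloud(d,c,T,uv):
    uv=np.array(uv,int); z=d[uv[:,1],uv[:,0]]; xy=rays(c,uv)
    p=np.c_[xy*z[:,None],z]; return p@T[:3,:3].T+T[:3,3]
def save(n,im): cv2.imwrite('pics/'+n,cv2.cvtColor(im,cv2.COLOR_RGB2BGR))
E
python3 - <<'E'
from h import *
for n in ('top','side'):
    im,d,c,T=grab(n); save(n+'1.png',im); np.savez(n+'1.npz',im=im,d=d,T=T)
    print(n,T.round(3).tolist())
E
```

```text
top [[-0.007, -0.993, 0.117, 0.445], [-1.0, 0.009, 0.017, -0.012], [-0.017, -0.117, -0.993, 0.994], [0.0, 0.0, 0.0, 1.0]]
side [[-0.864, -0.317, 0.392, 0.196], [-0.503, 0.508, -0.699, 0.595], [0.022, -0.801, -0.598, 0.635], [0.0, 0.0, 0.0, 1.0]]
```

View pics/top1.png

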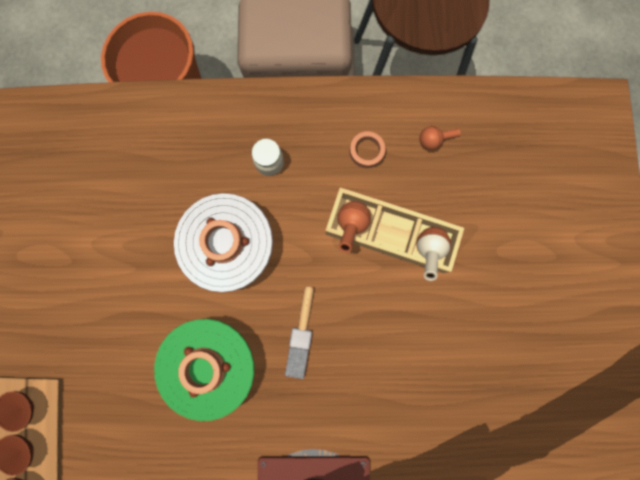

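View pics/side1.png

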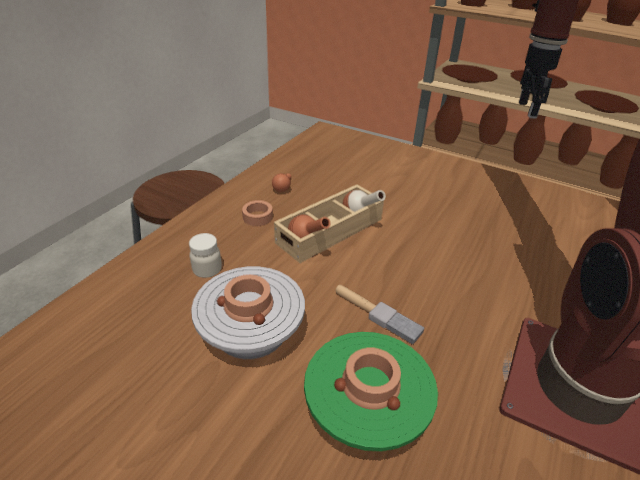

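Top view: the bottle candidates are the plain red one in the crate's end cell (353,217), the small red one on the bench (432,138) and the white-topped one (433,245). The wheel candidates are aluminium (222,242) and green (205,370). I choose the crate bottle at (353,217) and the aluminium wheel at (222,242). The jar is at (267,155), the spare ring at (368,149) and the brush at about (300,335). The side view agrees, with the bottle at (305,227) and the ring at (248,297).

```bash
python3 - <<'E'
from h import *
from scipy.optimize import least_squares
def load(n):
    z=np.load(n+'1.npz'); return z['im'],z['d'],calibration(n),z['T']
def box(n,u0,u1,v0,v1):
    im,d,c,T=load(n); uv=np.array([(u,v) for v in range(v0,v1) for u in range(u0,u1) if d[v,u]>0])
    return cloud(d,c,T,uv), im[uv[:,1],uv[:,0]].astype(int)
res={}
for n,rb,bb in (('top',(195,250,215,270),(330,375,195,255)),('side',(215,280,272,330),(285,335,205,250))):
    p,_=box(n,*rb); q=p[(p[:,2]>.098)&(p[:,2]<.112)]
    f=least_squares(lambda x:np.hypot(q[:,0]-x[0],q[:,1]-x[1])-np.clip(np.hypot(q[:,0]-x[0],q[:,1]-x[1]),.028,.040),q[:,:2].mean(0),loss='soft_l1',f_scale=.002)
    print(n,'ring',f.x.round(4),len(q),'z',np.median(q[:,2]).round(4))
    p,col=box(n,*bb); hsv=cv2.cvtColor(col.astype(np.uint8)[None],cv2.COLOR_RGB2HSV)[0]
    m=((hsv[:,0]<11)|(hsv[:,0]>170))&(hsv[:,1]>130)&(p[:,2]>.03); res[n]=p[m]; print(m.sum(),p[m].min(0).round(3),p[m].max(0).round(3))
def bottle(P):
    def sd(x):
        a=np.array([np.cos(x[3])*np.cos(x[4]),np.sin(x[3])*np.cos(x[4]),np.sin(x[4])]); r=P-x[:3]; s=r@a
        return np.minimum(np.abs(np.linalg.norm(r,axis=1)-.035), np.where(s>.03,np.abs(np.linalg.norm(r-np.outer(s,a),axis=1)-.012),.05))
    x0=np.r_[np.median(P,axis=0)-[0,0,.02],np.pi*1.0,.7]
    best=min((least_squares(sd,np.r_[x0[:3],y,.7],loss='soft_l1',f_scale=.002) for y in np.radians([160,180,200])),key=lambda f:f.cost)
    return best.x,np.median(sd(best.x)),sd(best.x)
for k,P in list(res.items())+[('both',np.vstack(list(res.values())))]:
    x,m,_=bottle(P); print(k,x.round(4),'yaw/el deg',np.degrees(x[3:]).round(1),m.round(4))
# crate rim points
p,_=box('top',322,470,185,275); q=p[(p[:,2]>.055)&(p[:,2]<.0625)]
r=cv2.minAreaRect((q[:,:2]*1000).astype(np.float32)); print('crate',r)
for nm,b in (('jar',(250,285,135,178)),('brush',(283,315,285,380)),('wb',(415,455,225,282))):
    p,_=box('top',*b); q=p[p[:,2]>.008]; print(nm,q.min(0).round(3),q.max(0).round(3))
im,_,_,_=load('top'); a=cv2.resize(im[180:280,320:470],None,fx=4,fy=4,interpolation=2)
save('crop1.png',a)
s=manip.read_state(); print(s['tool_pos'],s['orientation'],s['width'],s['time'])
E
```

```text
top ring [0.5566 0.1776] 666 z 0.1025
1004 [ 0.531 -0.12   0.051] [ 0.64  -0.056  0.115]
side ring [0.5582 0.1803] 763 z 0.1033
541 [ 0.534 -0.122  0.033] [ 0.646 -0.04   0.111]
top [ 0.608  -0.0897  0.0416  2.8115  0.7076] yaw/el deg [161.1  40.5] 0.0008
side [ 0.6088 -0.0883  0.0411  2.8046  0.6997] yaw/el deg [160.7  40.1] 0.0008
both [ 0.6081 -0.0893  0.0416  2.7972  0.7063] yaw/el deg [160.3  40.5] 0.0009
crate ((580.67724609375, -171.8047637939453), (267.05810546875, 95.57903289794922), 71.11038970947266)
jar [0.709 0.06  0.008] [0.769 0.123 0.078]
brush [ 0.279 -0.002  0.008] [0.468 0.055 0.023]
wb [ 0.475 -0.303  0.008] [ 0.596 -0.21   0.116]
[ 0.25233477 -0.59886458  0.40390162] [-3.14017972e+00  1.18346088e-04  3.98792507e-01] 0.08557155383145064 0.1
```

View pics/crop1.png

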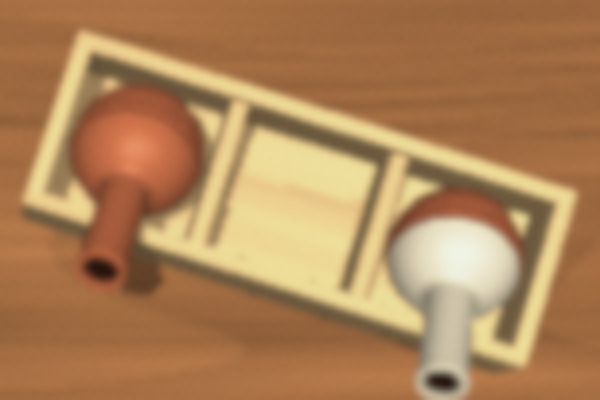

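The crop confirms it: the all-red bottle is in the left end cell (ball near crop (137,150), mouth near (100,268)) and the white-topped one is in the right cell. I'll grip end-on along the neck, with the tool pointing opposite the neck axis, so that standing the bottle upright leaves the tool pointing down.

```bash
cat >> h.py <<'E'
from scipy.linalg import logm, expm
def target(pos,yaw,tilt):
    T=np.eye(4); T[:3,:3]=Ro.from_euler('xyz',[np.pi,0,yaw]).as_matrix()@Ro.from_rotvec([0,tilt,0]).as_matrix(); T[:3,3]=pos; return T
def rows(T0,T1,n):
    M=expm(np.real(logm(np.linalg.inv(T0)@T1))/n); w=Ro.from_matrix(M[:3,:3]).as_rotvec(); X=T0.copy(); z=[]
    for _ in range(n): X=X@M; z.append(X[:3,3].round(3).tolist())
    print(n,'rows:',(M[:3,3]*100).round(2),w.round(4)); print('  path',z[n//4],z[n//2],z[-1])
B=np.array([.608,-.089,.0416]); yw=np.radians(160.6); el=np.radians(40.3)
A=np.array([np.cos(yw)*np.cos(el),np.sin(yw)*np.cos(el),np.sin(el)])
E
python3 - <<'E'
from h import *
Y=yw-np.pi; t=np.pi/2-el
P0=pose(); P1=target([.46,-.10,.40],Y,0); P2=target(B+(.074+.155)*A+[0,0,.10],Y,t)
print(P2[:3,3],A); rows(P0,P1,16); rows(P1,P2,8)
E
```

```text
[ 0.44326517 -0.03098771  0.28971486] [-0.71936605  0.25332878  0.64678978]
16 rows: [ 1.5  -3.11  0.03] [-0.0001  0.      0.0461]
  path [0.277, -0.428, 0.403] [0.324, -0.298, 0.402] [0.46, -0.1, 0.4]
8 rows: [-0.99 -0.74  1.14] [0.     0.1084 0.    ]
  path [0.443, -0.07, 0.363] [0.439, -0.053, 0.335] [0.443, -0.031, 0.29]
```

{"api": "arm_command", "payload": {
  "series": "1.5 -3.1 0 0 0 0.046 1;1.5 -3.1 0 0 0 0.046 1;1.5 -3.1 0 0 0 0.046 1;1.5 -3.1 0 0 0 0.046 1;1.5 -3.1 0 0 0 0.046 1;1.5 -3.1 0 0 0 0.046 1;1.5 -3.1 0 0 0 0.046 1;1.5 -3.1 0 0 0 0.046 1"
}}

```text
time: 1.1
tool_pos: [0.3104, -0.33, 0.4045]
orientation: [-3.141, 0.0, 0.029]
contact_force: [1.0, 0.2, 1.0]
width: 0.0854
finger_force: 0.0
```

{"api": "arm_command", "payload": {
  "series": "1.5 -3.1 0 0 0 0.046 1;1.5 -3.1 0 0 0 0.046 1;1.5 -3.1 0 0 0 0.046 1;1.5 -3.1 0 0 0 0.046 1;1.5 -3.1 0 0 0 0.046 1;1.5 -3.1 0 0 0 0.046 1;1.5 -3.1 0 0 0 0.046 1;1.5 -3.1 0 0 0 0.046 1"
}}

```text
time: 2.1
tool_pos: [0.461, -0.1012, 0.4046]
orientation: [3.141, 0.0, -0.339]
contact_force: [-0.5, 0.2, 0.1]
width: 0.0855
finger_force: 0.0
```

{"api": "arm_command", "payload": {
  "series": "-1 -0.7 1.1 0 0.108 0 1;-1 -0.7 1.1 0 0.108 0 1;-1 -0.7 1.1 0 0.108 0 1;-1 -0.7 1.1 0 0.108 0 1;-1 -0.7 1.1 0 0.108 0 1;-1 -0.7 1.1 0 0.108 0 1;-1 -0.7 1.1 0 0.108 0 1;-1 -0.7 1.1 0 0.108 0 1"
}}

```text
time: 3.1
tool_pos: [0.4398, -0.0382, 0.3033]
orientation: [3.138, -0.838, -0.338]
contact_force: [-0.1, -0.1, 1.1]
width: 0.0857
finger_force: 0.0
```

```bash
python3 - <<'E'
from h import *
from scipy.optimize import least_squares
im,d,c,T=grab('wrist'); save('w1.png',im)
print(manip.read_state()['joint_pos'])
uv=np.argwhere(d>0)[:,::-1]; uv=uv[::2]; p=cloud(d,c,T,uv); col=im[uv[:,1],uv[:,0]]
hsv=cv2.cvtColor(col[None],cv2.COLOR_RGB2HSV)[0]
m=((hsv[:,0]<11)|(hsv[:,0]>170))&(hsv[:,1]>120)&(np.linalg.norm(p-(B+.04*A),axis=1)<.085)&(p[:,2]>.02)
P=p[m]; print(len(P),P.min(0).round(3),P.max(0).round(3))
def sd(x):
    a=np.array([np.cos(x[3])*np.cos(x[4]),np.sin(x[3])*np.cos(x[4]),np.sin(x[4])]); r=P-x[:3]; s=r@a
    return np.minimum(np.abs(np.linalg.norm(r,axis=1)-.035), np.where(s>.03,np.abs(np.linalg.norm(r-np.outer(s,a),axis=1)-.012),.05))
f=least_squares(sd,np.r_[B,yw,el],loss='soft_l1',f_scale=.002); print(f.x.round(4),np.degrees(f.x[3:]).round(2),np.median(sd(f.x)))
Y=yw-np.pi; t=np.pi/2-el
P1=pose(); P2=target(B+(.074+.155)*A,Y,t); print(P2[:3,3].round(4)); rows(P1,P2,4)
E
```

```text
[ 0.96950851 -0.29604109 -0.99070743  2.37299208  0.48763061  0.17581499
 -2.46179741]
414 [ 0.532 -0.121  0.044] [ 0.635 -0.056  0.113]
[ 0.6089 -0.0909  0.0433  2.8022  0.7139] [160.56  40.9 ] 0.0007268121234162419
[ 0.4433 -0.031   0.1897]
4 rows: [-2.09 -0.21  1.87] [0.0013 0.0071 0.    ]
  path [0.441, -0.035, 0.246] [0.442, -0.033, 0.218] [0.443, -0.031, 0.19]
```

View pics/w1.png

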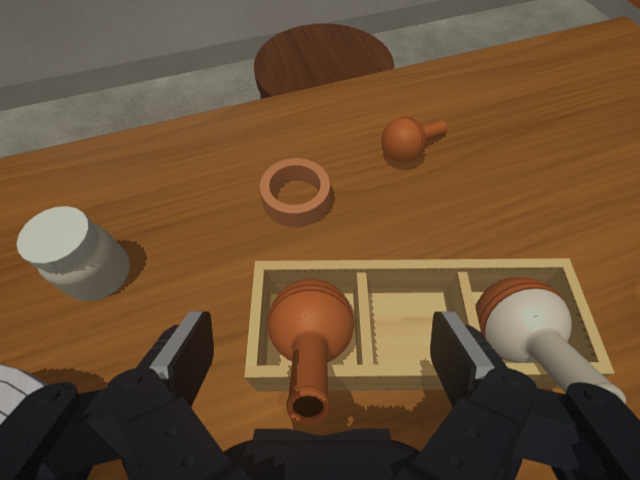

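The wrist view shows the bottle between the open fingers (mouth at (310,405), ball at (311,322)), with the white bottle clear on the right. Joints 2, 4 and 6 are close to their limits, so I'll reduce the tool tilt to about 30°. That leaves about 20° of tool tilt at the ring.

```bash
cat >> h.py <<'E'
B=np.array([.6085,-.090,.0425]); yw=np.radians(160.6); el=np.radians(40.6)
A=np.array([np.cos(yw)*np.cos(el),np.sin(yw)*np.cos(el),np.sin(el)])
def gT(t,dz=0,s=.074):
    T=target([0,0,0],yw-np.pi,t); T[:3,3]=B+s*A-.155*T[:3,2]+[0,0,dz]; return T
E
python3 - <<'E'
from h import *
P1=pose(); P2=gT(np.radians(30),.09); rows(P1,P2,5)
E
```

```text
5 rows: [ 0.82 -0.15  0.37] [ 0.0011 -0.0631 -0.0001]
  path [0.456, -0.041, 0.309] [0.465, -0.043, 0.311] [0.482, -0.046, 0.315]
```

{"api": "arm_command", "payload": {
  "series": "0.8 -0.1 0.4 0 -0.063 0 1;0.8 -0.1 0.4 0 -0.063 0 1;0.8 -0.1 0.4 0 -0.063 0 1;0.8 -0.1 0.4 0 -0.063 0 1;0.8 -0.1 0.4 0 -0.063 0 1;0 0 0 0 0 0 1"
}}

```text
time: 3.9
tool_pos: [0.4832, -0.0491, 0.3154]
orientation: [3.14, -0.52, -0.342]
contact_force: [-0.4, 0.2, -0.2]
width: 0.0858
finger_force: 0.0
```

```bash
python3 - <<'E'
from h import *
print(np.round(manip.read_state()['joint_pos'],3))
P1=pose(); print(P1[:3,3]); rows(P1,gT(np.radians(30),.0),4)
E
```

```text
[ 0.715 -0.071 -0.743  2.153  0.261  0.57  -2.138]
[ 0.4831596  -0.04914654  0.31537473]
4 rows: [-1.17 -0.08  1.94] [ 0.0008  0.0008 -0.0008]
  path [0.483, -0.047, 0.27] [0.483, -0.046, 0.248] [0.482, -0.046, 0.225]
```

{"api": "arm_command", "payload": {
  "series": "-1.2 -0.1 1.9 0 0 0 1;-1.2 -0.1 1.9 0 0 0 1;-1.2 -0.1 1.9 0 0 0 1;-1.2 -0.1 1.9 0 0 0 1;0 0 0 0 0 0 1"
}}

```text
time: 4.53
tool_pos: [0.4791, -0.044, 0.2239]
orientation: [3.138, -0.518, -0.34]
contact_force: [-0.2, 0.5, 0.2]
width: 0.085
finger_force: 0.0
```

```bash
python3 - <<'E'
from h import *
im,d,c,T=grab('wrist'); save('w2.png',im)
P1=pose(); print(P1[:3,3],np.round(manip.read_state()['joint_pos'],2)); rows(P1,gT(np.radians(30),.0),1)
E
```

```text
[ 0.47978226 -0.04400351  0.22512354] [ 0.67  0.1  -0.77  2.25  0.7   0.43 -2.57]
1 rows: [0.25 0.06 0.17] [ 0.0044  0.0033 -0.0017]
  path [0.482, -0.046, 0.225] [0.482, -0.046, 0.225] [0.482, -0.046, 0.225]
```

View pics/w2.png

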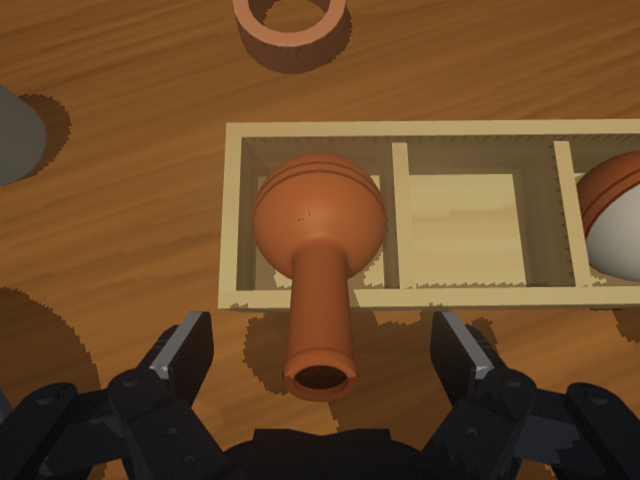

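The neck (x≈320) is centred between the fingers (212 and 430), and the tips are clear of the crate wall. Closing now.

{"api": "arm_command", "payload": {
  "series": "0.2 0 0.2 0 0 0 1;0 0 0 0 0 0 -0.4;0 0 0 0 0 0 -0.8;0 0 0 0 0 0 -1;0 0 0 0 0 0 -1;0 0 0 0 0 0 -1;0 0 0 0 0 0 -1"
}}

```text
time: 5.45
tool_pos: [0.483, -0.0453, 0.2249]
orientation: [3.138, -0.522, -0.342]
contact_force: [-1.2, -0.8, 3.2]
width: 0.0226
finger_force: 58.4
```

{"api": "arm_command", "payload": {
  "series": "0.5 0 -0.87 0 0 0 -1;1 0 -1.73 0 0 0 -1;1 0 -1.73 0 0 0 -1;1 0 -1.73 0 0 0 -1;1 0 -1.73 0 0 0 -1;1 0 -1.73 0 0 0 -1;1 0 -1.73 0 0 0 -1;0 0 0 0 0 0 -1"
}}

```text
time: 6.45
tool_pos: [0.4835, -0.0447, 0.3555]
orientation: [3.139, -0.524, -0.342]
contact_force: [-0.8, -1.0, -2.0]
width: 0.0228
finger_force: 58.8
```

```bash
cat >> h.py <<'E'
from scipy.optimize import least_squares
def fitbottle(P,x0):
    def sd(x):
        a=x[3:]/np.linalg.norm(x[3:]); r=P-x[:3]; s=r@a
        return np.minimum(np.abs(np.linalg.norm(r,axis=1)-.035), np.where(s>.03,np.abs(np.linalg.norm(r-np.outer(s,a),axis=1)-.012),.05))
    f=least_squares(sd,x0,loss='soft_l1',f_scale=.002); x=f.x; x[3:]/=np.linalg.norm(x[3:]); return x,np.median(sd(x))
def seebottle(cams,x0,name=None):
    Ps=[]
    for n in cams:
        im,d,c,T=grab(n)
        if name: save(name+n+'.png',im)
        uv=np.argwhere(d>0)[:,::-1]; p=cloud(d,c,T,uv); hsv=cv2.cvtColor(im[uv[:,1],uv[:,0]][None],cv2.COLOR_RGB2HSV)[0]
        # near the predicted bottle surface
        r=p-x0[:3]; s=r@x0[3:]; rad=np.linalg.norm(r-np.outer(s,x0[3:]),axis=1)
        near=(np.linalg.norm(r,axis=1)<.05)|((s>0)&(s<.1)&(rad<.025))
        m=((hsv[:,0]<11)|(hsv[:,0]>172))&(hsv[:,1]>120)&near
        P=p[m]; Ps.append(P)
        if len(P)>60:
            x,e=fitbottle(P,x0); print(n,len(P),x.round(4),'lean',np.degrees(np.arccos(x[5])).round(1),e.round(4))
    P=np.vstack(Ps); x,e=fitbottle(P,x0); print('all',x.round(4),'lean',np.degrees(np.arccos(x[5])).round(1),e.round(4)); return x
E
python3 - <<'E'
from h import *
P=pose(); print(P[:3,3],np.round(manip.read_state()['joint_pos'],2))
G=gT(np.radians(30)); D=P@np.linalg.inv(G)
b=D[:3,:3]@B+D[:3,3]; a=D[:3,:3]@A; print('pred',b,a)
x=seebottle(['top','side','wrist'],np.r_[b,a],'l1')
bt=np.linalg.inv(P)@np.r_[x[:3],1]; print('in tool',bt.round(4),(P[:3,:3].T@x[3:]).round(4))
E
```

```text
[ 0.48349132 -0.04473926  0.35549867] [ 0.75 -0.13 -0.75  2.1   0.16  0.65 -2.04]
pred [ 0.60922533 -0.09018001  0.17311275] [-0.7144223   0.25716009  0.65074532]
top 1240 [ 0.6089 -0.09    0.172  -0.7215  0.2514  0.6452] lean 49.8 0.0006
side 795 [ 0.6083 -0.0889  0.1703 -0.6907  0.2785  0.6673] lean 48.1 0.0007
wrist 4797 [ 0.608  -0.091   0.1709 -0.7102  0.2497  0.6582] lean 48.8 0.0007
all [ 0.6083 -0.0899  0.1715 -0.7172  0.2384  0.6549] lean 49.1 0.0008
in tool [0.0229 0.     0.2257 1.    ] [-0.3269  0.0186 -0.9449]
```

The grasp is firm and the bottle's pose in the hand is known: ball at tool (22.9, 0, 225.7) mm, neck about 19° off the tool axis. Next I turn it upright and carry it to above the ring.

```bash
cat >> h.py <<'E'
R_=np.array([.5575,.179,.104]); bT=np.array([.0229,0,.2257])
def ringT(yaw,h,t=-.336,xy=R_[:2]):
    T=target([0,0,0],yaw,t); T[:3,3]=np.r_[xy,.104+.021+h]-T[:3,:3]@bT; return T
E
python3 - <<'E'
from h import *
P=pose(); n=16; Q=ringT(.4,.07); print(Q[:3,3])
M=expm(np.real(logm(np.linalg.inv(P)@Q))/n); rows(P,Q,n)
X=P.copy()
for i in range(n):
    X=X@M; print((X[:3,:3]@bT+X[:3,3]).round(3),end=' ')
E
```

```text
[0.60612913 0.19956007 0.41562953]
16 rows: [ 0.87 -1.51 -0.39] [ 0.0046 -0.0509 -0.0476]
  path [0.533, 0.021, 0.386] [0.567, 0.082, 0.402] [0.606, 0.2, 0.416]
[ 0.609 -0.073  0.17 ] [ 0.61  -0.055  0.171] [ 0.611 -0.038  0.172] [ 0.611 -0.02   0.173] [ 0.61  -0.003  0.174] [0.608 0.014 0.175] [0.606 0.032 0.176] [0.603 0.049 0.177] [0.6   0.066 0.178] [0.595 0.083 0.18 ] [0.591 0.099 0.182] [0.585 0.116 0.184] [0.579 0.132 0.186] [0.572 0.148 0.189] [0.565 0.164 0.192] [0.558 0.179 0.195]
```

{"api": "arm_command", "payload": {
  "series": "0.9 -1.5 -0.4 0.005 -0.051 -0.048 -1;0.9 -1.5 -0.4 0.005 -0.051 -0.048 -1;0.9 -1.5 -0.4 0.005 -0.051 -0.048 -1;0.9 -1.5 -0.4 0.005 -0.051 -0.048 -1;0.9 -1.5 -0.4 0.005 -0.051 -0.048 -1;0.9 -1.5 -0.4 0.005 -0.051 -0.048 -1;0.9 -1.5 -0.4 0.005 -0.051 -0.048 -1;0.9 -1.5 -0.4 0.005 -0.051 -0.048 -1"
}}

```text
time: 7.6
tool_pos: [0.5613, 0.0653, 0.401]
orientation: [3.06, -0.089, 0.041]
contact_force: [0.4, 0.6, -1.4]
width: 0.023
finger_force: 59.0
```

{"api": "arm_command", "payload": {
  "series": "0.9 -1.5 -0.4 0.005 -0.051 -0.048 -1;0.9 -1.5 -0.4 0.005 -0.051 -0.048 -1;0.9 -1.5 -0.4 0.005 -0.051 -0.048 -1;0.9 -1.5 -0.4 0.005 -0.051 -0.048 -1;0.9 -1.5 -0.4 0.005 -0.051 -0.048 -1;0.9 -1.5 -0.4 0.005 -0.051 -0.048 -1;0.9 -1.5 -0.4 0.005 -0.051 -0.048 -1;0.9 -1.5 -0.4 0.005 -0.051 -0.048 -1"
}}

```text
time: 8.6
tool_pos: [0.61, 0.1987, 0.4184]
orientation: [-3.135, 0.337, 0.409]
contact_force: [0.5, -0.0, -1.9]
width: 0.0227
finger_force: 59.0
```

{"api": "arm_command", "payload": {
  "series": "0 0 0 0 0 0 -1;0 0 0 0 0 0 -1"
}}

```text
time: 8.85
tool_pos: [0.6097, 0.1978, 0.4192]
orientation: [-3.137, 0.334, 0.406]
contact_force: [-0.4, -0.5, -1.4]
width: 0.0229
finger_force: 59.0
```

```bash
python3 - <<'E'
from h import *
P=pose(); print(P[:3,3],np.round(manip.read_state()['joint_pos'],2))
b=P[:3,:3]@bT+P[:3,3]; a=P[:3,:3]@np.array([-.33,.003,-.944]); print('pred',b,a)
x=seebottle(['top','side','wrist'],np.r_[b,a],'r1')
print('in tool',(P[:3,:3].T@(x[:3]-P[:3,3])).round(4),(P[:3,:3].T@x[3:]).round(4))
rows(P,ringT(.4,.03),1)
E
```

```text
[0.60970922 0.19776867 0.4192018 ] [ 0.19  0.6  -0.91  1.27  0.37  1.81 -1.84]
pred [0.56112247 0.17805631 0.19848558] [ 0.00117278 -0.00778824  0.99999148]
side 1684 [ 0.5641  0.1792  0.1994 -0.0135  0.0157  0.9998] lean 1.2 0.0006
wrist 14115 [ 0.5631  0.1774  0.2    -0.0027 -0.0116  0.9999] lean 0.7 0.0004
all [ 0.5633  0.1777  0.1998 -0.0056 -0.0141  0.9999] lean 0.9 0.0004
in tool [0.0242 0.0011 0.2238] [-0.3382  0.0061 -0.9411]
1 rows: [ 1.19 -0.29  4.2 ] [-0.0028 -0.0017  0.0061]
  path [0.606, 0.2, 0.376] [0.606, 0.2, 0.376] [0.606, 0.2, 0.376]
```

View pics/r1side.png

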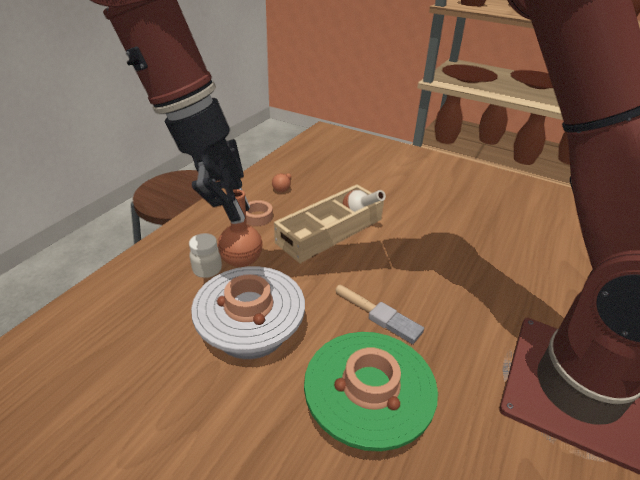

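The side view shows the bottle upright over the aluminium wheel, with the ball at (240,245), the ring at (248,297), and nothing else moved. The ball needs about -5.5 mm in x and +1 mm in y. I'll lower it 55 mm with that correction.

{"api": "arm_command", "payload": {
  "series": "0.28 -0.06 1.07 0 0 0 -1;0.28 -0.06 1.07 0 0 0 -1;0.28 -0.06 1.07 0 0 0 -1;0.28 -0.06 1.07 0 0 0 -1;0.28 -0.06 1.07 0 0 0 -1;0 0 0 0 0 0 -1;0 0 0 0 0 0 -1"
}}

```text
time: 9.88
tool_pos: [0.6043, 0.1998, 0.3653]
orientation: [-3.136, 0.334, 0.408]
contact_force: [0.1, -0.1, -1.2]
width: 0.0226
finger_force: 59.0
```

```bash
python3 - <<'E'
from h import *
bt=np.array([.0242,.0011,.2238])
P=pose(); print(P[:3,3]); b=P[:3,:3]@bt+P[:3,3]; a=P[:3,:3]@np.array([-.338,.006,-.941]); print('pred',b,a)
x=seebottle(['side','wrist'],np.r_[b,a],'r2')
# ring rim, same views
for n in ('side','wrist'):
    im,d,c,T=grab(n); uv=np.argwhere(d>0)[:,::-1]; p=cloud(d,c,T,uv)
    q=p[(abs(p[:,2]-.104)<.006)&(np.hypot(*(p[:,:2]-R_[:2]).T)<.046)]
    q=q[np.linalg.norm(q-x[:3],axis=1)>.038]
    f=least_squares(lambda s:(lambda r:r-np.clip(r,.028,.040))(np.hypot(q[:,0]-s[0],q[:,1]-s[1])),R_[:2],loss='soft_l1',f_scale=.002)
    print(n,'ring',f.x.round(4),len(q))
print('tool axes\n',P[:3,:3].round(3))
im=cv2.imread('pics/r2wrist.png'); 
E
```

```text
[0.60425927 0.19975501 0.36527487]
pred [0.55780141 0.1798743  0.14591281] [-0.00531259 -0.01475134  0.99975756]
side 1510 [ 0.5587  0.1815  0.1451 -0.0063  0.016   0.9999] lean 1.0 0.0006
wrist 16863 [ 0.5577  0.18    0.1456 -0.0043 -0.0145  0.9999] lean 0.9 0.0003
all [ 0.5578  0.1802  0.1455 -0.0058 -0.0167  0.9998] lean 1.0 0.0004
side ring [0.5583 0.1801] 506
wrist ring [0.5581 0.1776] 3601
tool axes
 [[ 0.867  0.395 -0.303]
 [ 0.375 -0.919 -0.125]
 [-0.328 -0.005 -0.945]]
```

View pics/r2wrist.png

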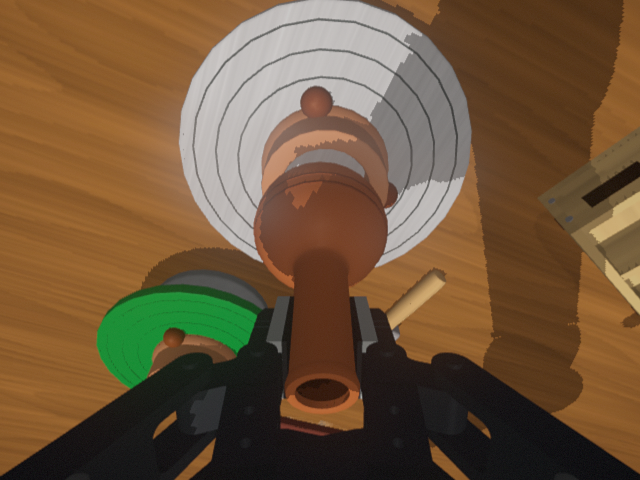

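The ball sits over the ring in the wrist view (ball at (320,228), ring at about (325,155)). It needs about 2 mm towards -y. I'll lower it 16 mm, then creep down watching the force.

{"api": "arm_command", "payload": {
  "series": "0.12 0.04 0.4 0 0 0 -1;0.12 0.04 0.4 0 0 0 -1;0.12 0.04 0.4 0 0 0 -1;0.12 0.04 0.4 0 0 0 -1;0 0 0 0 0 0 -1;0 0 0 0 0 0 -1"
}}

```text
time: 10.82
tool_pos: [0.6041, 0.198, 0.3484]
orientation: [-3.136, 0.334, 0.408]
contact_force: [-0.6, -0.2, -1.5]
width: 0.0226
finger_force: 59.0
```

{"api": "arm_command", "payload": {
  "series": "0.03 0 0.09 0 0 0 -1;0.03 0 0.09 0 0 0 -1;0 0 0 0 0 0 -1;0 0 0 0 0 0 -1"
}}

```text
time: 11.32
tool_pos: [0.6041, 0.198, 0.3464]
orientation: [-3.136, 0.334, 0.408]
contact_force: [0.6, -0.2, -2.0]
width: 0.0225
finger_force: 59.0
```

{"api": "arm_command", "payload": {
  "series": "0.03 0 0.09 0 0 0 -1;0 0 0 0 0 0 -1;0 0 0 0 0 0 -1"
}}

```text
time: 11.7
tool_pos: [0.6041, 0.1979, 0.3454]
orientation: [-3.136, 0.334, 0.408]
contact_force: [0.3, 0.2, -2.5]
width: 0.0224
finger_force: 59.0
```

{"api": "arm_command", "payload": {
  "series": "0.02 0 0.06 0 0 0 -1;0 0 0 0 0 0 -1;0 0 0 0 0 0 -1"
}}

```text
time: 12.08
tool_pos: [0.6042, 0.1979, 0.345]
orientation: [-3.136, 0.334, 0.408]
contact_force: [0.3, -0.8, 0.8]
width: 0.0225
finger_force: 59.3
```

{"api": "arm_command", "payload": {
  "series": "0.02 0 0.06 0 0 0 -1;0 0 0 0 0 0 -1;0 0 0 0 0 0 -1"
}}

```text
time: 12.45
tool_pos: [0.6042, 0.1979, 0.3446]
orientation: [-3.136, 0.334, 0.408]
contact_force: [0.4, -2.9, 5.2]
width: 0.0224
finger_force: 59.6
```

```bash
python3 - <<'E'
from h import *
bt=np.array([.0242,.0011,.2238])
P=pose(); b=P[:3,:3]@bt+P[:3,3]; a=P[:3,:3]@np.array([-.338,.006,-.941]); print('pred',b,a)
print(manip.read_state()['contact_force'],manip.read_state()['wrist_torque'])
x=seebottle(['side','wrist'],np.r_[b,a],'r3')
E
```

```text
pred [0.5577317  0.17790594 0.12525744] [-0.00550943 -0.01427614  0.99976339]
[ 0.4492181  -2.88132872  5.2177287 ] [-0.54634042 -0.1439598   0.19670082]
side 1462 [ 0.5586  0.1796  0.1244 -0.0061  0.0154  0.9999] lean 1.0 0.0006
wrist 18088 [ 0.5578  0.1778  0.1246 -0.0063 -0.0129  0.9999] lean 0.8 0.0003
all [ 0.5578  0.1781  0.1246 -0.007  -0.0155  0.9999] lean 1.0 0.0004
```

It is resting with about 7 N of load. The sideways force shows the ring pushing towards -y, so I'll ease the bottle over slightly.

{"api": "arm_command", "payload": {
  "series": "-0.02 0.06 0 0 0 0 -1;0 0 0 0 0 0 -1;0 0 0 0 0 0 -1"
}}

```text
time: 12.92
tool_pos: [0.6042, 0.1975, 0.3445]
orientation: [-3.136, 0.334, 0.408]
contact_force: [1.5, -0.8, 5.8]
width: 0.0229
finger_force: 59.6
```

{"api": "arm_command", "payload": {
  "series": "0 0 0 0 0 0 -0.4;0 0 0 0 0 0 -0.3;0 0 0 0 0 0 -0.2;0 0 0 0 0 0 0;0 0 0 0 0 0 0.3;0 0 0 0 0 0 0.6;0 0 0 0 0 0 0.6"
}}

```text
time: 13.8
tool_pos: [0.6041, 0.1974, 0.3443]
orientation: [-3.136, 0.334, 0.408]
contact_force: [-0.1, 0.4, -0.4]
width: 0.0685
finger_force: 0.0
```

```bash
python3 - <<'E'
from h import *
x=seebottle(['side','wrist'],np.r_[.5578,.1778,.1246,0,0,1],'r4')
E
```

```text
side 1583 [ 0.5588  0.1792  0.1243 -0.0112 -0.0134  0.9998] lean 1.0 0.0006
wrist 15330 [ 0.558   0.1774  0.1245 -0.0076 -0.0077  0.9999] lean 0.6 0.0003
all [ 0.558   0.1776  0.1245 -0.0084 -0.0099  0.9999] lean 0.7 0.0004
```

View pics/r4wrist.png

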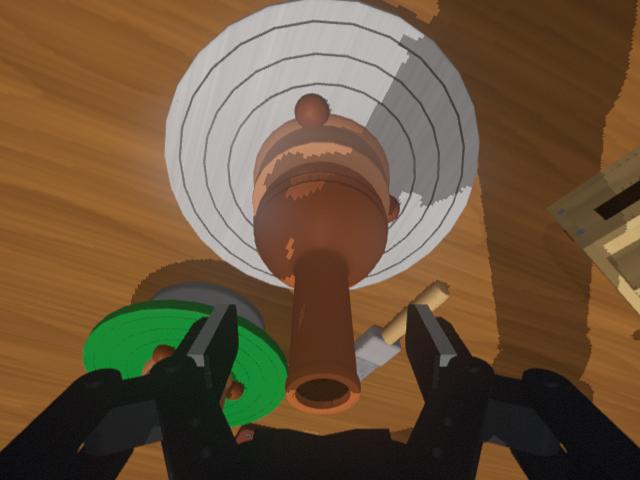

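The bottle stands straight in the ring (lean below 1°), and both fingers are clear of the neck (neck x≈322, fingers at 235 and 410). I'll back off along the tool axis.

{"api": "arm_command", "payload": {
  "series": "0 0 -0.8 0 0 0 0.6;0 0 -1.5 0 0 0 0.6;0 0 -2.5 0 0 0 0.6;0 0 -2.5 0 0 0 0.6;0 0 -2.5 0 0 0 0.6;0 0 -2.5 0 0 0 0.6;0 0 0 0 0 0 0.6;0 0 0 0 0 0 0.6"
}}

```text
time: 14.9
tool_pos: [0.6414, 0.2129, 0.4604]
orientation: [-3.136, 0.334, 0.408]
contact_force: [0.5, -0.2, 0.0]
width: 0.0685
finger_force: 0.0
```

```bash
python3 - <<'E'
from h import *
x=seebottle(['side','wrist'],np.r_[.558,.1776,.1245,0,0,1],'r5')
print(manip.read_state()['contact_force'],manip.read_state()['time'])
E
```

```text
side 1748 [ 0.5589  0.1793  0.1243 -0.0122 -0.017   0.9998] lean 1.2 0.0006
wrist 4809 [ 0.5579  0.1774  0.1246 -0.0068 -0.0116  0.9999] lean 0.8 0.0003
all [ 0.5583  0.178   0.1244 -0.0128 -0.0144  0.9998] lean 1.1 0.0005
[ 0.34080657 -1.18882981 -1.2003052 ] 15.0
```

View pics/r5side.png

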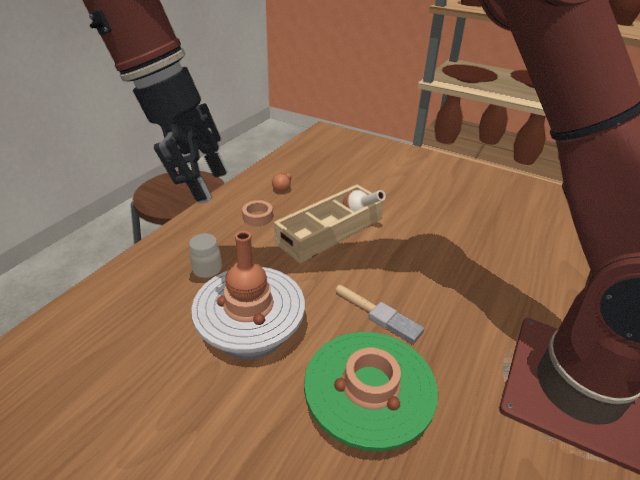

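The bottle stands upright in the ring on the aluminium wheel (ball (246,280), mouth (243,237)). The gripper is clear of it, and everything else looks to be where it started.

```bash
python3 -c "
from cell import manip
print(manip.close_job())"
```

```text
the job is handed in; nothing more can be done
None
```

The plain red bottle is standing mouth up in the clay ring on the aluminium wheel, about 1° off vertical. It rested in the ring under about 7 N before I let go, the other items look unmoved in the camera view, and the job was handed in at about 15 s; no verdict came back.

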